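Clip the dish card on the counter stand

TASK

Put up the dish card for this batch: take the longer of the two stiff white cards and slide one of its short ends under the sprung clip on the sloping counter stand, letting the card's own edge lift the clip, until it is fully home against the stop, then leave it held there, flat on the board, square and about in the middle. Work gently: do not touch the clip itself, bear down on the stand or force the card hard into the clip, and leave the other card, the bowls and everything else where they are.

Things in the scene. Friction and masses are not known exactly. Their poses are not given: they have to be found in the camera images.
- long_card_center (a point): centre (mid-thickness) of the long dish card: a flat stiff white foamed-PVC plate 150 x 60 x 5 mm, about 30 g, lying on the table at the start, left or right of the stand. x runs along its 150 mm length, y across its 60 mm width, z through its thickness. Both ends and both faces are alike; there is room for fingers beside its long edges
- short_card_center (a point): centre of the other dish card, not wanted now: the same but only 95 x 60 x 5 mm, lying on the opposite side of the stand
- board: the sloping board of the fixed stainless card stand: a flat steel plate 250 mm up the slope x 150 mm. Origin at the centre of its upper surface, 61 mm above the table; x points up the slope (20 degrees, rising away from the robot), y to the left across it, z out of the surface. Bare and smooth up to the clip, no side guides; a card let go before the clip has it may slide off
- clip_mouth (a point): on the board at its middle, under the front edge of the clip's turned-up lip (board x 67 mm); axes as the board's. Shut, this edge is 6 mm above the board; the lip slopes down at 24 degrees to the pressing bar (board x 80 mm, 0.5 mm above the board). A card lying on the board enters and wedges the clip up; one held 1 mm or more off the board hits the edge. The clip is 104 mm wide
- clip_stop (a point): on the board at its middle, on the face of the stop hidden under the clip (board x 102 mm): a steel strip across the board, 90 mm wide and 7 mm high; axes as the board's. A card that is home has its leading end against this face, its centre 75 mm before it
- clip (a joint): opening of the sprung clip in rad: 0 shut, about 0.13 resting on a 5 mm card. Hinge at board x 116 mm, 9 mm above the board; the thumb lever behind it stands 36 mm above the board. It presses with about 9 N; pushing a card in takes some 9 to 18 N at the lip, then 5 to 9 N of steady drag up to the stop, where the force rises sharply
- clip_base: the clip's fixed steel base on the board, with the stop and the hinge cheeks, carrying the clip; origin and axes are those of the board
- bowl_a: bystander: a clear glass bowl with a little food in it, 110 mm across the rim and 48 mm high; origin under its middle, on the table
- bowl_b: bystander: a clear glass bowl with a little food in it, 110 mm across the rim and 48 mm high; origin under its middle, on the table
- bowl_c: bystander: a clear glass bowl with a little food in it, 110 mm across the rim and 48 mm high; origin under its middle, on the table
- bowl_d: bystander: a clear glass bowl with a little food in it, 110 mm across the rim and 48 mm high; origin under its middle, on the table
- mill: bystander: a turned dark wooden pepper mill, 52 mm across and 135 mm high; origin under its middle
- squeeze: bystander: a clear squeeze bottle with a white cap, 54 mm across and 160 mm high; origin under its middle
- spoon: bystander: a steel serving spoon lying on the table at the right; origin under its middle
- long_card: the long dish card itself; origin at the centre of its underside as it lies at the start, axes as at its centre
There are look-alikes about, which are no part of the job. What is shaped like the long_card but orange or purple is not meant.

How it is judged (in metres and radians):
On the way, in this order (a step that is already met when the one before it is completed fails the run):
1. the long card is lifted clear of the table (height (world z) of long_card_center above 0.04 m), for 0.1 s.
2. one end of the long card is under the clip and has lifted it (value of joint clip above 0.08 rad and x of long_card_center in the frame of board above 0.005 m and z of long_card_center in the frame of board below 0.025 m and contact force between long_card and clip_base above 1 N), for 0.1 s.
At the end, for the whole second after the job is handed in: The long card rests flat on the sloping board with one short end against the stop under the clip (gap at most 2.5 mm), within 15 mm of the middle, square to the board within 0.05 rad and flat within 0.05 rad, with the clip resting on it, at rest and released (x of long_card_center in the frame of board between 0.0245 and 0.0295 m and y of long_card_center in the frame of board between -0.015 and 0.015 m and z of long_card_center in the frame of board below 0.006 m and angle between the x axis of long_card_center and the x axis of board, either way round below 0.05 rad and angle between the z axis of long_card_center and the z axis of board, either way round below 0.05 rad and value of joint clip above 0.08 rad and linear speed of long_card below 0.01 m/s); the robot touches nothing.
It fails at once if the gripper or arm presses on the clip (over 2 N) (contact force between any of the fingers, the arm and clip_base above 2 N).
It fails at once if the card is forced against the clip or its stop with more than 40 N (contact force between long_card and clip_base above 40 N).
It fails at once if the fingers press on the stand's board with more than 35 N (contact force between the fingers and board above 35 N).
It fails at once if the short card, a bowl, the mill, the bottle or the spoon is moved by more than 30 mm or a standing one tipped (distance of any of short_card_center, bowl_a, bowl_b, bowl_c, bowl_d, mill, squeeze, spoon from where it was at the start of the episode above 0.03 m or angle between any of bowl_a, bowl_b, bowl_c, bowl_d, mill, squeeze's own z axis and vertical above 0.5 rad).
It also fails if it takes over 48 s, if anything falls off the work surface, if the arm or the gripper's body presses on something with over 40 N, if the wrist force passes 120 N, or if a joint passes its speed limit or range.

ROBOT

A 6-joint arm with a two-finger parallel gripper is mounted at the origin on the work surface. World frame = base frame: x ahead of the robot, y to its left, z up, the work surface at z = 0. Lengths are in mm, angles in rad, forces in N, time in s.
With the tool pointing down it reaches from about 300 to 750 mm from the base axis. Payload 8.5 kg.
Tool frame: the origin (TCP) lies at the very end of the fingers, on their centre line; the grasp point (between the pads) lies 19 mm behind it; z points along the fingers, x is the direction in which the jaws open and shut, and the axes are right-handed (so a half turn about z gives the same grasp; the last joint's range is limited). The gripper opens to 85 mm and grips with 20 to 120 N. Pads are 22 mm wide; open, the fingers measure 114 mm over their backs; the gripper's body (76 mm by 85 mm) begins 54 mm behind the grasp point. The pads swing forward as they close: fully open they stand 13 mm farther back than shut.
Start: joints at [1.055, 0.381, 1.297, -0, 1.464, -0.215], TCP at [162.948, 525.289, 231.322] pointing down, gripper open.
Joint ranges: [-3.11, 3.11], [-0.89, 2.33], [0.22, 2.48], [-1.42, 4.56], [0.17, 2.85], [-2.88, 2.88]. Speed limits (rad/s): [2.39, 2.39, 3.14, 3.14, 3.14, 3.14].

INTERFACE

Orientations are given as a rotation vector (axis times angle).
In Python, from bench import telemetry, optics, arm, look_for, trace gives the robot as it stands. The module is installed in compiled form; this text tells all that it offers.
- The arm moves only by the tool jog_arm, never from a script. Its argument "rows" is one flat list of numbers, 7 for each row, row after row: the shift along the tool's x, y, z in m, then the turn, a rotation vector about the tool's x, y, z in rad, then the closure, from 0 (fully open) to 1 (shut). A call has 1 to 10 rows; each row shifts and turns the pose as measured when the row begins, along the tool's axes as they then stand; what a row does not reach is not made up. A row lasts 1/8 s, in which the tool goes at most 62.5 mm and 10.7 degrees, less where a joint would pass 70% of its speed; a pose out of reach is approached as far as the arm can. A call with a gripper value outside its range is refused whole. The fingers move at their own pace and stop on an object; "force" is the grip in N (left out, the last holds). Time passes only in rows, so rows that do not move let the fingers close. It gives the time, the measured TCP pose, the force and the opening at its end, in the units of the state.
- telemetry.read_state(): the state, without advancing time (a new reading comes with each control period).
- optics.camera(name): name is "scene" or "top" or "wrist"; returns (picture, depth): 384x512x3 uint8, red, green, blue; 384x512 float32, mm along the optical axis (not along the pixel's ray), 0 where there is no reading.
- optics.calibration(name): a dict with "fx", "fy", "cx", "cy" (pixels), "extrinsics" (4x4, takes a point from camera to world coordinates). Camera axes: x right, y up, looking along -z (the intrinsics and any distortion apply to the point x, -y, -z); pixel columns grow to the right and rows downward; lengths in mm; the calibration is good to about 2 mm. A picture is of the moment at which its call begins: read the wrist's pose just before it. calibration takes no time and is no camera call; for the wrist camera it gives the pose at the moment of the call.
- arm.hand_in(): hands the job in, once; it reports no verdict.
Trained networks look in the newest picture that a camera, given by its name, has taken for a name from the list of things; names that differ only in an ending like _2 or _b are one class to them, and where a whole thing is asked for, a point or a joint stands for the part that bears it (a point fixed in the world has none). Each returns a list of dicts, best first, with "score" (0 to 1); they miss things now and then, are a little off and sometimes report something else, mostly with a low value. They report only what shows in the picture. A call takes as long as a camera call. They do not tell look-alikes from the thing itself.
- look_for(query, camera): "centre" ([x, y, z] in mm, in world coordinates, good to about 4 mm: the middle of the surface that is visible of it).
- trace(query, camera): "pixels" (384x512 bool, what is visible of it).
The state is a dict: "time_s": time; "joint_pos": joint angles; "dq": joint speeds; "tau": joint torques, N m; "ee_pos": TCP position; "ee_rot": TCP orientation; "contact_force": force on the tool from outside, world axes, zero at the start; "wrist_torque": the same for the moment, N m; "opening": finger opening in mm.
Only numpy, scipy, OpenCV 4.12 (cv2) and the standard library are available. Lean on these libraries where they do the work, as an engineer would, in place of code of your own. Each camera call takes 0.05 s, during which the arm holds its last target.

## Working session

There is one attempt and no reset: what is moved stays moved. The work goes in short steps, Python scripts to look and compute and a tool call to move; the robot and the scene stay as the last step left them, time stands still between calls to the robot, and variables do not carry over. Pictures are saved under pics/ and viewed, and the job is handed in when it is done.

Besides the shell and the picture viewer there is one more tool, called after "Call:" as name(argument=value, ...) on one line, values as JSON. jog_arm: Moves the arm, as the interface text tells. Its arguments: {"type":"object","properties":{"rows":{"type":"array","items":{"type":"number"}},"force":{"type":"number"}},"required":["rows"]}

```bash
mkdir -p pics; cat > h.py <<'E'
import numpy as np, cv2
from bench import telemetry, optics, arm, look_for, trace
from scipy.spatial.transform import Rotation as R
def snap(n,f):
    p,d=optics.camera(n); cv2.imwrite('pics/'+f+'.png',p[:,:,::-1]); np.savez('pics/'+f+'.npz',p=p,d=d,E=optics.calibration(n)['extrinsics']); return p,d
def world(n,u,v,z,E=None):
    c=optics.calibration(n);E=np.array(c['extrinsics'] if E is None else E)
    X=np.stack([(u-c['cx'])/c['fx']*z,-(v-c['cy'])/c['fy']*z,-np.asarray(z,float)],-1)
    return X@E[:3,:3].T+E[:3,3]
E
python3 - <<'E'
from h import *
s=telemetry.read_state();print(s)
for n in('top','scene'):
    p,d=snap(n,n+'0'); c=optics.calibration(n); print(n,c)
    for q in('long_card','short_card_center','board','bowl_a','mill','squeeze','spoon'):
        print(q,[(np.round(r['centre'],0).tolist(),round(r['score'],2)) for r in look_for(q,n)][:5])
E
```

```text
{'time_s': 0.0, 'joint_pos': array([ 1.05470363e+00,  3.81195583e-01,  1.29828115e+00,  2.41077844e-05,
        1.46359442e+00, -2.15308414e-01]), 'dq': array([ 0.00044228,  0.0005962 , -0.00074981,  0.00050097,  0.00052405,
        0.00043703]), 'tau': array([ 1.18235323e-03, -4.48466456e+01, -2.31281179e+01, -1.36752988e-04,
        4.75453504e-03,  1.78677493e-05]), 'ee_pos': array([162.79785159, 525.04125656, 230.70512659]), 'ee_rot': array([ 2.52873053e+00,  1.86318925e+00, -2.13581606e-03]), 'contact_force': array([-0.35888197,  0.25984412,  0.08266567]), 'wrist_torque': array([0.00187899, 0.02486483, 0.01145396]), 'opening': 85.10525651741642}
top {'fx': 354.71724968062233, 'fy': 354.71724968062233, 'cx': 258.74129337530474, 'cy': 191.39318167641412, 'extrinsics': array([[-8.63855141e-03,  9.84262144e-01, -1.76503280e-01,
         2.46563760e+02],
       [-9.99948109e-01, -7.54968667e-03,  6.83971629e-03,
        -8.68846387e+00],
       [ 5.39952935e-03,  1.76553207e-01,  9.84276288e-01,
         1.29980160e+03],
       [ 0.00000000e+00,  0.00000000e+00,  0.00000000e+00,
    
[... 736 characters left out ...]
 1.71548421e-01,
         1.89630956e+02],
       [-1.01516734e-03,  7.36939355e-01,  6.75958103e-01,
         9.32449547e+02],
       [ 0.00000000e+00,  0.00000000e+00,  0.00000000e+00,
         1.00000000e+00]])}
long_card [([249.0, 388.0, 5.0], 0.96), ([444.0, 310.0, 7.0], 0.92), ([331.0, 119.0, 1.0], 0.59)]
short_card_center [([464.0, -317.0, 5.0], 0.86)]
board [([578.0, -50.0, 63.0], 0.61)]
bowl_a [([666.0, 235.0, 20.0], 0.87), ([581.0, 463.0, 24.0], 0.74), ([647.0, -243.0, 20.0], 0.72), ([571.0, -465.0, 25.0], 0.58)]
mill [([714.0, 348.0, 92.0], 0.7)]
squeeze [([708.0, -345.0, 85.0], 0.66), ([714.0, 345.0, 89.0], 0.51)]
spoon [([445.0, 304.0, 3.0], 0.64), ([376.0, -489.0, 12.0], 0.52)]
```

View pics/top0.png

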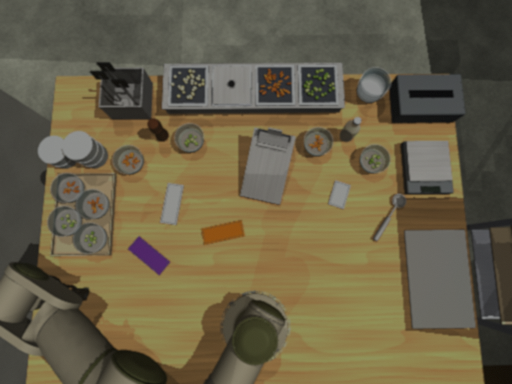

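View pics/scene0.png

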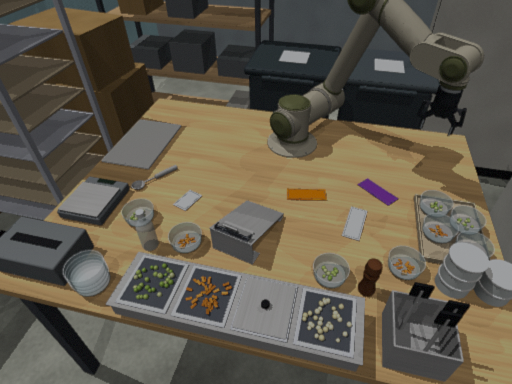

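The top view has four card-like things: purple at (149,255), orange at (222,232), white long at (172,204) and white short at (339,194). The white one at (172,204) fits, since it is white and the longer of the two. I'll confirm it in a crop and measure it and the board.

```bash
python3 - <<'E'
from h import *
import itertools
z=np.load('pics/top0.npz');p=z['p'];d=z['d']
a=cv2.resize(p[170:240,130:200,::-1],None,fx=5,fy=5,interpolation=cv2.INTER_CUBIC)
b=cv2.resize(p[115:215,225:315,::-1],None,fx=4,fy=4,interpolation=cv2.INTER_CUBIC)
H=max(a.shape[0],b.shape[0]); c=np.zeros((H,a.shape[1]+b.shape[1],3),np.uint8);c[:a.shape[0],:a.shape[1]]=a;c[:b.shape[0],a.shape[1]:]=b
cv2.imwrite('pics/crop0.png',c)
for n in('top','scene'):
    z=np.load(f'pics/{n}0.npz');p=z['p'];d=z['d']
    optics.camera(n)
    for q in ('long_card','short_card_center','board','clip_base'):
      for r in trace(q,n)[:4]:
        m=r['pixels']; v,u=np.nonzero(m); W=world(n,u.astype(float),v.astype(float),d[v,u]); W=W[d[v,u]>0]
        col=p[m].mean(0)
        (cx,cy),(w,h),an=cv2.minAreaRect(W[:,:2].astype(np.float32))
        bx=cv2.boxPoints(((cx,cy),(w,h),an))
        e=[bx[1]-bx[0],bx[2]-bx[1]]; e=max(e,key=np.linalg.norm); yaw=np.arctan2(e[1],e[0])
        print(n,q,round(r['score'],2),m.sum(),(u.mean().round(),v.mean().round()),col.round(),'rect',round(cx,1),round(cy,1),round(w,1),round(h,1),'yaw',np.degrees(yaw).round(1),'z',np.percentile(W[:,2],[5,50,95]).round(1))
E
```

```text
top long_card 0.86 676 (np.float64(171.0), np.float64(203.0)) [138. 137. 132.] rect 436.9 304.9 66.6 149.7 yaw -7.7 z [0.1 4.5 9.1]
top long_card 0.65 643 (np.float64(222.0), np.float64(232.0)) [139.  82.  23.] rect 329.9 116.6 59.5 148.5 yaw -78.7 z [-0.5  4.3  8.7]
top long_card 0.61 696 (np.float64(149.0), np.float64(255.0)) [81. 43. 99.] rect 249.9 380.8 150.8 61.2 yaw 50.9 z [0.  4.7 9.1]
top long_card 0.24 691 (np.float64(318.0), np.float64(141.0)) [101.  90.  73.] rect 668.4 -241.9 111.1 128.9 yaw -37.9 z [ 1.2 12.7 48. ]
top short_card_center 0.77 397 (np.float64(339.0), np.float64(194.0)) [138. 138. 134.] rect 466.1 -314.9 60.1 94.5 yaw -18.8 z [0.2 4.6 8.5]
top short_card_center 0.68 2959 (np.float64(267.0), np.float64(165.0)) [115. 113. 107.] rect 586.7 -50.5 158.8 289.7 yaw -14.4 z [ 21.3  61.8 112.3]
top board 0.84 2962 (np.float64(267.0), np.float64(165.0)) [115. 112. 107.] rect 585.5 -53.1 165.3 285.6 yaw -11.8 z [ 21.   61.4 112.1]
top board 0.24 760 (np.float64(128.0), np.float64(159.0)) [104.  92.  74.] rect 603.0 468.9 133.5 114.4 yaw 62.5 z [ 1.2 13.9 47.8]
top cl
[... 653 characters left out ...]
.1 4.5 7.3]
scene short_card_center 0.74 300 (np.float64(187.0), np.float64(200.0)) [146. 147. 147.] rect 463.6 -315.5 63.6 103.6 yaw -17.9 z [1.5 5.  8.3]
scene board 0.67 1695 (np.float64(247.0), np.float64(222.0)) [108. 107. 107.] rect 552.5 -46.4 151.5 256.3 yaw -13.2 z [ 24.2  67.3 113.7]
scene board 0.48 652 (np.float64(370.0), np.float64(278.0)) [58. 37. 22.] rect 666.9 356.5 53.5 122.0 yaw -14.7 z [  0.9  81.5 132.2]
scene board 0.46 1073 (np.float64(330.0), np.float64(270.0)) [114. 114. 100.] rect 659.2 240.1 146.8 114.2 yaw 1.2 z [ 1.6 18.8 47.6]
scene clip_base 0.78 473 (np.float64(234.0), np.float64(230.0)) [81. 82. 83.] rect 628.7 -101.8 202.4 84.0 yaw 64.2 z [ 87.7 103.4 137.6]
```

View pics/crop0.png

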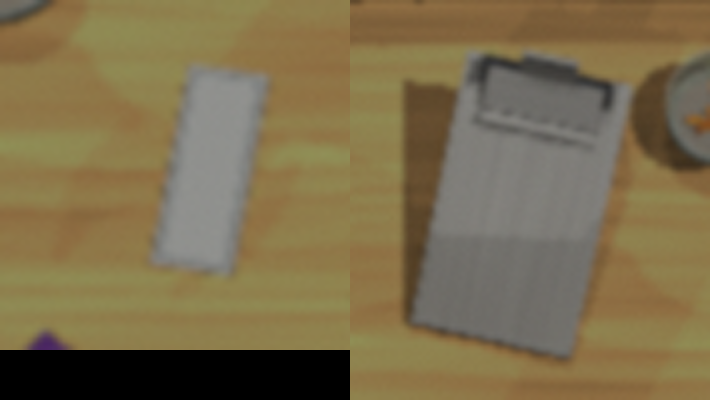

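The crop confirms it: a plain white plate of about 150×60 mm. It lies clear of the stand, whose lip is at about (270,140) in the top view. Next I'll move above it.

```bash
cat >> h.py <<'E'
def plan(p,Rt,show=True):
    s=telemetry.read_state();R0=R.from_rotvec(s['ee_rot'])
    t=R0.inv().apply(np.array(p)-s['ee_pos']); rv=(R0.inv()*Rt).as_rotvec()
    if show: print('t',s['time_s'].__round__(2),'pos',s['ee_pos'].round(1),'delta mm',t.round(2),'rot',rv.round(4),'F',s['contact_force'].round(1),'open',round(s['opening'],1))
    return t,rv
def frame(z,x):
    z=np.array(z,float);z/=np.linalg.norm(z);x=np.array(x,float);x-=z*(x@z);x/=np.linalg.norm(x)
    return R.from_matrix(np.stack([x,np.cross(z,x),z],1))
def down(yaw): return frame([0,0,-1],[np.cos(yaw),np.sin(yaw),0])
E
python3 - <<'E'
from h import *
s=telemetry.read_state();R0=R.from_rotvec(s['ee_rot']);print(R0.as_matrix().round(3))
E=np.array(optics.calibration('wrist')['extrinsics']);T=R0.inv()
print('cam in tool',T.apply(E[:3,3]-s['ee_pos']).round(1),'\n',(T.as_matrix()@E[:3,:3]).round(2))
for y in (81.5,-98.5):
    t,rv=plan([437,305,230],down(np.radians(y)))
E
```

```text
[[ 0.296  0.955  0.   ]
 [ 0.955 -0.296 -0.   ]
 [-0.     0.    -1.   ]]
cam in tool [  -0.6  -70.5 -143.6] 
 [[ 1.   -0.    0.  ]
 [-0.   -0.96 -0.28]
 [ 0.    0.28 -0.96]]
t 1.3 pos [162.9 525.3 231.3] delta mm [-129.21  327.01    1.34] rot [ 0.      0.     -0.1524] F [-0.2 -0.2  0.6] open 85.3
t 1.3 pos [162.9 525.3 231.3] delta mm [-129.21  327.01    1.34] rot [ 1.0000e-04 -0.0000e+00  2.9892e+00] F [-0.2 -0.2  0.6] open 85.3
```

Call:
jog_arm(rows=[-0.0185,0.0467,0,0,0,-0.022,0.15,-0.0185,0.0467,0,0,0,-0.022,0.15,-0.0185,0.0467,0,0,0,-0.022,0.15,-0.0185,0.0467,0,0,0,-0.022,0.15,-0.0185,0.0467,0,0,0,-0.022,0.15,-0.0185,0.0467,0,0,0,-0.022,0.15,-0.0185,0.0467,0,0,0,-0.022,0.15,0,0,0,0,0,0,0.15], force=30)

```text
time_s: 2.3
ee_pos: [459.9, 318.3, 231.3]
ee_rot: [-2.37, -2.061, -0.003]
contact_force: [-1.1, 0.1, 0.1]
opening: 72.6
```

```bash
python3 - <<'E'
from h import *
plan([437,305,230],down(np.radians(81.5)))
p,d=snap('wrist','w1'); n='wrist'
for r in trace('long_card',n)[:3]:
    m=r['pixels']; v,u=np.nonzero(m); W=world(n,u.astype(float),v.astype(float),d[v,u]); W=W[d[v,u]>0]
    (cx,cy),(w,h),an=cv2.minAreaRect(W[:,:2].astype(np.float32));bx=cv2.boxPoints(((cx,cy),(w,h),an))
    e=max([bx[1]-bx[0],bx[2]-bx[1]],key=np.linalg.norm)
    print(r['score'],m.sum(),(u.mean(),v.mean()),cx,cy,w,h,np.degrees(np.arctan2(e[1],e[0])),np.percentile(W[:,2],[5,50,95]))
E
```

```text
t 2.3 pos [459.9 318.3 231.3] delta mm [-16.38 -20.83   1.25] rot [ 0.001  -0.0015  0.0091] F [-1.1  0.1  0.1] open 72.6
0.88 7408 (np.float64(245.20707343412528), np.float64(135.68183045356372)) 434.7625732421875 304.2967834472656 62.52033615112305 152.67742919921875 -8.890565 [5.12645762 6.4649464  7.72058481]
0.7 8296 (np.float64(59.06931051108968), np.float64(62.04194792671167)) 327.88043212890625 114.66757202148438 63.098114013671875 154.0430908203125 -78.05417 [5.03974212 6.52872376 7.8537024 ]
0.44 82 (np.float64(338.1463414634146), np.float64(2.3780487804878048)) 311.5567321777344 415.51861572265625 15.354103088378906 6.343378067016602 79.58626 [4.18256053 6.15886582 7.54847173]
```

View pics/w1.png

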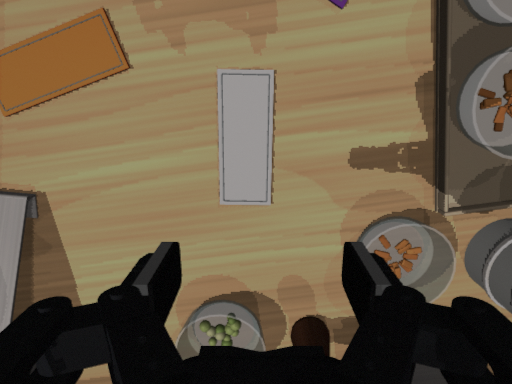

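The wrist view shows the white card at (246,137) with free space beside its long edges. It measures centre (435.5, 304.4), yaw −8.9°. I'll grip it 30 mm behind its centre so the far end leads.

```bash
python3 - <<'E'
from h import *
plan([406,309,30],down(np.radians(81.1)))
E
```

```text
t 2.4 pos [457.5 320.  231.6] delta mm [-18.27 -49.62 201.58] rot [ 0.0004 -0.0018  0.0187] F [-0.  -0.  -0.8] open 72.3
```

Call:
jog_arm(rows=[-0.0046,-0.0124,0.045,0,0,0.0047,0.15,-0.0046,-0.0124,0.045,0,0,0.0047,0.15,-0.0046,-0.0124,0.045,0,0,0.0047,0.15,-0.0046,-0.0124,0.045,0,0,0.0047,0.15,0,0,0,0,0,0,0.15])

```text
time_s: 3.02
ee_pos: [400.5, 313.2, 49.4]
ee_rot: [-2.38, -2.05, -0.01]
contact_force: [1.2, 0.9, 1.1]
opening: 72.8
```

```bash
python3 - <<'E'
from h import *
plan([406,309,12],down(np.radians(81.1)))
p,d=snap('wrist','w2')
for q in [(100,300),(200,300)]: pass
E
```

```text
t 3.02 pos [400.5 313.2  49.4] delta mm [-3.56  5.95 37.37] rot [ 0.0039 -0.005   0.0066] F [1.2 0.9 1.1] open 72.8
```

View pics/w2.png

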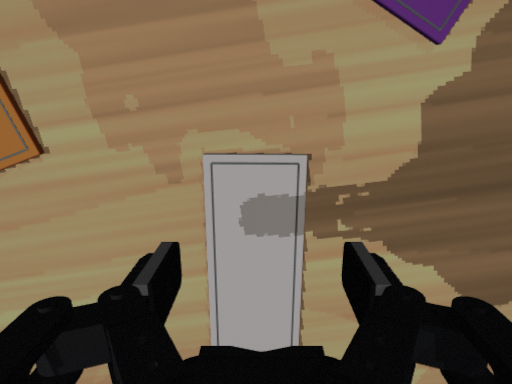

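The fingers at (165,280) and (355,280) straddle the card. Going down.

Call:
jog_arm(rows=[-0.0018,0.003,0.02,0.002,-0.0025,0.0033,0.15,-0.0018,0.003,0.018,0.002,-0.0025,0.0033,0.15,0,0,0,0,0,0,0.15])

```text
time_s: 3.45
ee_pos: [412.0, 312.3, 17.7]
ee_rot: [2.382, 2.041, 0.024]
contact_force: [-0.3, 0.5, 0.5]
opening: 73.1
```

```bash
python3 - <<'E'
from h import *
plan([406,309,2],down(np.radians(81.1)))
E
```

```text
t 3.45 pos [412.  312.3  17.7] delta mm [-4.36 -5.63 15.59] rot [ 0.0132 -0.0087  0.0014] F [-0.3  0.5  0.5] open 73.1
```

Call:
jog_arm(rows=[-0.004,-0.005,0.006,0.012,-0.008,0.001,0.15,0,0,0.004,0,0,0,0.15,0,0,0,0,0,0,0.15])

```text
time_s: 3.82
ee_pos: [407.1, 309.6, 8.8]
ee_rot: [2.386, 2.042, 0.005]
contact_force: [-0.2, -0.0, 0.4]
opening: 72.6
```

```bash
python3 - <<'E'
from h import *
plan([406,309,2],down(np.radians(81.1)))
E
```

```text
t 3.83 pos [407.1 309.6   8.8] delta mm [-0.75 -1.03  6.79] rot [ 0.003  -0.0019  0.0006] F [-0.2 -0.   0.4] open 72.6
```

Call:
jog_arm(rows=[-0.0008,-0.001,0.002,0.003,-0.002,0,0.22,0,0,0.002,0,0,0,0.22,0,0,0,0,0,0,0.22])

```text
time_s: 4.2
ee_pos: [406.0, 309.0, 4.8]
ee_rot: [2.386, 2.043, 0.0]
contact_force: [0.9, -0.2, -0.2]
opening: 66.6
```

```bash
python3 - <<'E'
from h import *
plan([406,309,2],down(np.radians(81.1)))
p,d=snap('wrist','w3')
E
```

```text
t 4.2 pos [406.  309.    4.8] delta mm [ 0.02 -0.05  2.81] rot [ 0.0002 -0.      0.0006] F [ 0.9 -0.2 -0.2] open 66.6
```

View pics/w3.png

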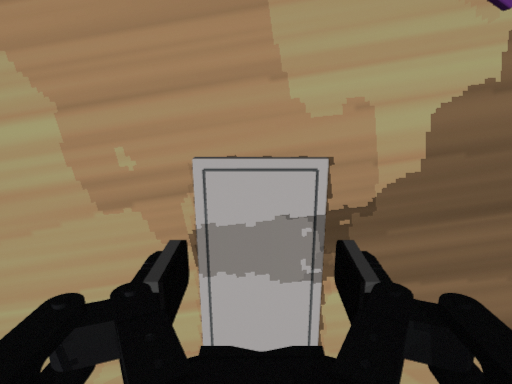

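The card is centred between the fingers: edges at x=200 and 322, pads at 188 and 336. I'll feel for the table in small steps.

Call:
jog_arm(rows=[0,0,0.002,0,0,0,0.24,0,0,0.0015,0,0,0,0.24])

```text
time_s: 4.5
ee_pos: [406.2, 309.0, 1.3]
ee_rot: [2.386, 2.043, 0.001]
contact_force: [-0.1, -0.2, 0.5]
opening: 65.0
```

Call:
jog_arm(rows=[0,0,0.0015,0,0,0,0.24,0,0,0.001,0,0,0,0.24])

```text
time_s: 4.75
ee_pos: [406.1, 309.0, -1.5]
ee_rot: [2.386, 2.043, 0.001]
contact_force: [0.1, 0.5, -0.3]
opening: 64.8
```

Call:
jog_arm(rows=[0,0,0.001,0,0,0,0.24,0,0,0.001,0,0,0,0.24])

```text
time_s: 5.0
ee_pos: [406.2, 309.0, -3.6]
ee_rot: [2.386, 2.043, 0.001]
contact_force: [-0.7, 0.0, 0.2]
opening: 64.7
```

Call:
jog_arm(rows=[0,0,0.001,0,0,0,0.24,0,0,0.001,0,0,0,0.24])

```text
time_s: 5.25
ee_pos: [406.1, 309.0, -5.8]
ee_rot: [2.386, 2.043, 0.001]
contact_force: [-0.4, 0.5, -0.2]
opening: 65.0
```

Call:
jog_arm(rows=[0,0,0.001,0,0,0,0.24,0,0,0.001,0,0,0,0.24])

```text
time_s: 5.5
ee_pos: [406.2, 309.1, -6.3]
ee_rot: [2.386, 2.043, 0.002]
contact_force: [-4.2, -2.3, 18.4]
opening: 64.8
```

The table is felt at TCP z −6.1, which is the fingers' swing-back. I'll rise 3 mm so the tips stay above the card's underside, then close.

Call:
jog_arm(rows=[0,0,-0.0015,0,0,0,0.24,0,0,-0.0017,0,0,0,0.24,0,0,0,0,0,0,0.24])

```text
time_s: 5.88
ee_pos: [406.3, 309.1, -2.8]
ee_rot: [2.386, 2.043, 0.002]
contact_force: [-0.0, -0.5, -1.4]
opening: 64.9
```

Call:
jog_arm(rows=[0,0,0,0,0,0,0.32,0,0,0,0,0,0,0.4,0,0,0,0,0,0,0.4,0,0,0,0,0,0,0.4], force=45)

```text
time_s: 6.38
ee_pos: [406.3, 309.1, -2.2]
ee_rot: [2.386, 2.043, 0.003]
contact_force: [-0.3, 0.5, 2.9]
opening: 57.2
```

```bash
python3 - <<'E'
from h import *
plan([406,309,60],down(np.radians(81.1)))
p,d=snap('wrist','w4')
plan([406,309,60],down(np.radians(81.1)))
E
```

```text
t 6.38 pos [406.3 309.1  -2.2] delta mm [ -0.09  -0.15 -62.23] rot [ 0.0017 -0.0008  0.0007] F [-0.3  0.5  2.9] open 57.2
t 6.42 pos [406.3 309.1  -2.2] delta mm [ -0.09  -0.14 -62.24] rot [ 0.0016 -0.0008  0.0008] F [-0.6 -0.7  3.3] open 57.7
```

View pics/w4.png

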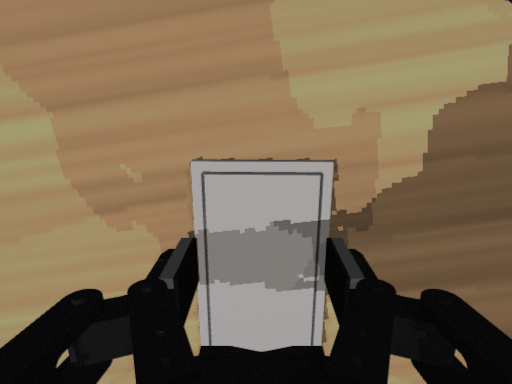

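The pads at (193,270) and (330,270) close on the card's edges. Lifting gently to check the hold.

Call:
jog_arm(rows=[0,0,-0.005,0,0,0,0.4,0,0,-0.015,0,0,0,0.4,0,0,-0.025,0,0,0,0.4,0,0,-0.03,0,0,0,0.4,0,0,-0.03,0,0,0,0.4,0,0,0,0,0,0,0.4])

```text
time_s: 7.18
ee_pos: [405.8, 308.9, 105.8]
ee_rot: [2.386, 2.043, -0.001]
contact_force: [-0.8, 0.2, -1.0]
opening: 57.9
```

```bash
python3 - <<'E'
from h import *
plan([406,309,100],down(np.radians(81.1)))
p,d=snap('wrist','w5')
p2,d2=snap('scene','s5')
cv2.imwrite('pics/s5c.png',cv2.resize(p2[100:280,190:430,::-1],None,fx=3,fy=3,interpolation=cv2.INTER_CUBIC))
E
```

```text
t 7.17 pos [405.8 308.9 105.8] delta mm [0.17 0.23 5.75] rot [-0.0002  0.0003  0.0008] F [-0.8  0.2 -1. ] open 57.9
```

View pics/w5.png

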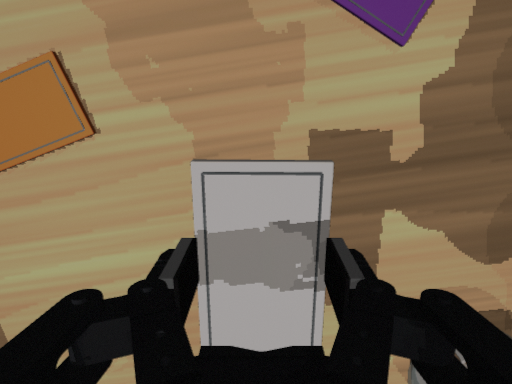

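View pics/s5c.png

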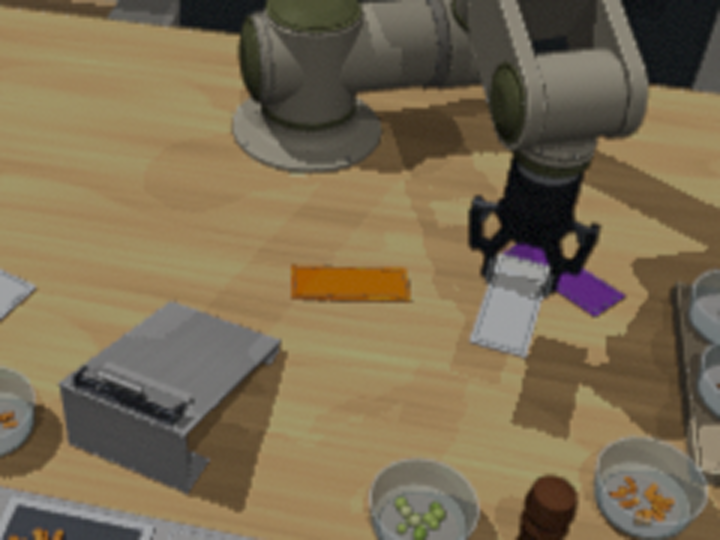

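The card is held rigidly, with the same view as before the lift and lifted clear in the scene view. Now to measure the board precisely from the initial pictures.

```bash
cat > b.py <<'E'
from h import *
from scipy.optimize import least_squares
for n in('top','scene'):
    z=np.load(f'pics/{n}0.npz');d=z['d'];p=z['p']
    optics.camera(n)
    ms=[r['pixels'] for r in trace('board',n) if r['pixels'].sum()>1400]
    m=ms[0]; v,u=np.nonzero(m&(d>0)); W=world(n,u.astype(float),v.astype(float),d[v,u])
    # plane fit on front part, RANSAC-ish iterative
    k=np.ones(len(W),bool)
    yaw0=np.radians(-13); e=np.array([np.cos(yaw0),np.sin(yaw0),0])
    s=(W-[568,-50,61])@e
    k=(s<55)&(s>-105)
    for i in range(6):
        A=np.c_[W[k,:2],np.ones(k.sum())]; c,*_=np.linalg.lstsq(A,W[k,2],rcond=None)
        r=W[:,2]-np.c_[W[:,:2],np.ones(len(W))]@c; k=(abs(r)<4)&(s<55)
    g=c[:2]; print(n,'slope',np.degrees(np.arctan(np.linalg.norm(g))).round(2),'upyaw',np.degrees(np.arctan2(g[1],g[0])).round(2),'n',k.sum())
    nrm=np.array([-c[0],-c[1],1]);nrm/=np.linalg.norm(nrm)
    up=np.array([g[0],g[1],g@g]);up/=np.linalg.norm(up);lf=np.cross(nrm,up)
    k2=(abs(r)<4); P=W[k2]; o=P.mean(0)
    q=np.c_[(P-o)@up,(P-o)@lf].astype(np.float32)
    mm=np.zeros(d.shape,np.uint8); 
    (a,b),(w,h),an=cv2.minAreaRect(q); bx=cv2.boxPoints(((a,b),(w,h),an))
    print('plane rect centre world',(o+a*up+b*lf).round(1),'size',round(w,1),round(h,1),'ang',round(an,1), 'corners',[ (o+x*up+y*lf).round(0).tolist() for x,y in bx])
    # side edges: per-bin left/right extents
    xs=np.arange(-90,60,10); L=[];Rr=[]
    for x in xs:
        t=q[abs(q[:,0]-x)<5]
        if len(t)>8: L.append((x,t[:,1].max()));Rr.append((x,t[:,1].min()))
    for nm,E_ in(('L',L),('R',Rr)):
        E_=np.array(E_); f=np.polyfit(E_[:,0],E_[:,1],1); print(nm,'edge slope deg',np.degrees(np.arctan(f[0])).round(2),'off',f[1].round(1),(E_[:,1]-np.polyval(f,E_[:,0])).round(1).std().round(2))
    print('x extents',np.percentile(q[:,0],[0,1,99,100]).round(1),'o',o.round(1))
    cv2.imwrite(f'pics/{n}m.png',cv2.resize(np.where(m[...,None],p,p//3)[100:280,150:330,::-1],None,fx=3,fy=3))
E
python3 b.py
```

```text
top slope 20.03 upyaw -13.48 n 1845
plane rect centre world [560.1 -46.7  60.1] size 149.8 252.1 ang 90.0 corners [[427.0, -92.0, 17.0], [658.0, -147.0, 103.0], [693.0, -2.0, 103.0], [462.0, 54.0, 17.0]]
L edge slope deg 1.65 off 71.8 1.99
R edge slope deg -0.11 off -71.9 1.14
x extents [-113.1 -109.   134.9  139.1] o [548.1 -44.5  55.7]
scene slope 20.05 upyaw -13.46 n 1087
plane rect centre world [562.8 -48.1  61.7] size 148.4 251.5 ang 89.8 corners [[431.0, -92.0, 19.0], [660.0, -148.0, 105.0], [695.0, -4.0, 105.0], [465.0, 52.0, 19.0]]
L edge slope deg 1.62 off 69.2 0.47
R edge slope deg 0.37 off -75.3 1.7
x extents [-120.3 -115.8  128.5  131.1] o [558.4 -43.8  59.8]
```

Both cameras agree: slope 20.0°, yaw −13.5°, plate 250×150, centre about (561.5, −47.4, 61). I'll use that and go to a pre-position over the board with the nose slightly down.

```bash
cat >> h.py <<'E'
psi=np.radians(-13.46);al=np.radians(20);C=np.array([561.5,-47.4,61.])
U=np.array([np.cos(al)*np.cos(psi),np.cos(al)*np.sin(psi),np.sin(al)])
Lf=np.array([-np.sin(psi),np.cos(psi),0]);N=np.cross(U,Lf)
B=np.stack([U,Lf,N])
def pb(x,y,n,nose=1.5,yaw=0):
    th=np.radians(nose); zt=-(N*np.cos(th)+U*np.sin(th))
    xt=Lf*np.cos(yaw)-U*np.sin(yaw)
    s=telemetry.read_state(); print('board xyz of TCP',(B@(s['ee_pos']-C)).round(1),'F board',(B@s['contact_force']).round(1))
    return plan(C+x*U+y*Lf+n*N,frame(zt,xt))
E
python3 - <<'E'
from h import *
pb(-60,0,50); print(C-60*U+50*N)
E
```

```text
board xyz of TCP [-206.8  309.4  120. ] F board [0.5 0.1 0.3]
t 7.47 pos [404.6 308.3 103. ] delta mm [-321.31  136.69   16.  ] rot [-0.3278 -0.0091  0.0802] F [ 0.4 -0.   0.5] open 57.6
[490.03580624 -30.29572326  87.46342244]
```

Call:
jog_arm(rows=[0,0,-0.03,-0.11,-0.003,0.027,0.4,0,0,-0.03,-0.11,-0.003,0.027,0.4,0,0,0,-0.108,-0.003,0.027,0.4,0,0,0,0,0,0,0.4])

```text
time_s: 7.98
ee_pos: [401.4, 308.7, 161.7]
ee_rot: [2.255, 1.773, 0.291]
contact_force: [-0.0, -0.7, -0.9]
opening: 57.8
```

```bash
python3 - <<'E'
from h import *
pb(-60,0,80)
E
```

```text
board xyz of TCP [-189.8  309.   176.3] F board [-0.2 -0.7 -0.9]
t 7.97 pos [401.4 308.7 161.7] delta mm [-308.42  132.67   94.3 ] rot [ 0.0044  0.0028 -0.0027] F [-0.  -0.7 -0.9] open 57.8
```

Call:
jog_arm(rows=[-0.044,0.019,0.0,0,0,0,0.4,-0.044,0.019,0.0,0,0,0,0.4,-0.044,0.019,0.01,0,0,0,0.4,-0.044,0.019,0.014,0,0,0,0.4,-0.044,0.019,0.02,0,0,0,0.4,-0.044,0.019,0.025,0,0,0,0.4,-0.044,0.019,0.025,0,0,0,0.4,0,0,0,0,0,0,0.4])

```text
time_s: 8.98
ee_pos: [487.2, -39.6, 111.1]
ee_rot: [2.264, 1.785, 0.287]
contact_force: [-0.3, 0.9, 0.1]
opening: 57.5
```

```bash
python3 - <<'E'
from h import *
pb(-60,0,30)
E
```

```text
board xyz of TCP [-52.5  -9.7  72.4] F board [-0.5  0.8  0.3]
t 8.97 pos [487.2 -39.6 111.1] delta mm [ 9.5  -6.06 42.63] rot [-0.0087 -0.0035 -0.0009] F [-0.3  0.9  0.1] open 57.5
```

Call:
jog_arm(rows=[0.005,-0.004,0.02,-0.004,-0.002,0,0.4,0.004,-0.003,0.018,-0.004,-0.001,0,0.4,0,0,0.005,0,0,0,0.4,0,0,0,0,0,0,0.4])

```text
time_s: 9.48
ee_pos: [496.7, -31.9, 66.8]
ee_rot: [2.262, 1.782, 0.291]
contact_force: [0.7, -0.3, -0.6]
opening: 57.5
```

```bash
python3 - <<'E'
from h import *
pb(-60,0,15)
snap('wrist','w6')
p,d=snap('scene','s6')
cv2.imwrite('pics/s6c.png',cv2.resize(p[150:290,190:330,::-1],None,fx=4,fy=4,interpolation=cv2.INTER_CUBIC))
p,d=snap('top','t6')
cv2.imwrite('pics/t6c.png',cv2.resize(p[110:230,210:330,::-1],None,fx=4,fy=4,interpolation=cv2.INTER_CUBIC))
E
```

```text
board xyz of TCP [-60.6   0.   28.3] F board [ 0.5 -0.2 -0.8]
t 9.47 pos [496.7 -31.9  66.8] delta mm [-0.07  1.04 13.23] rot [-0.0044 -0.0035 -0.0016] F [ 0.7 -0.3 -0.6] open 57.5
```

View pics/s6c.png

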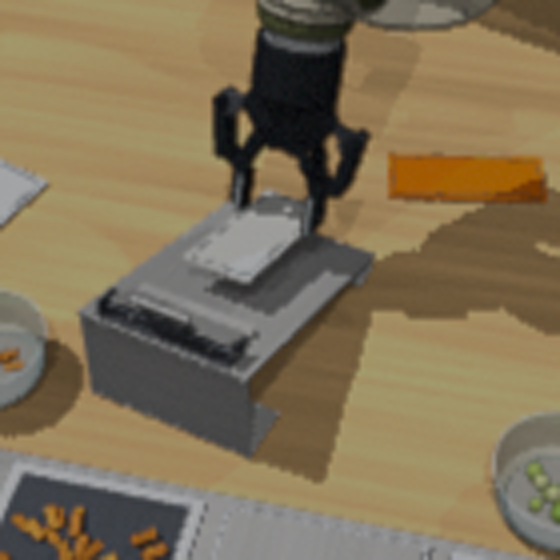

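View pics/w6.png

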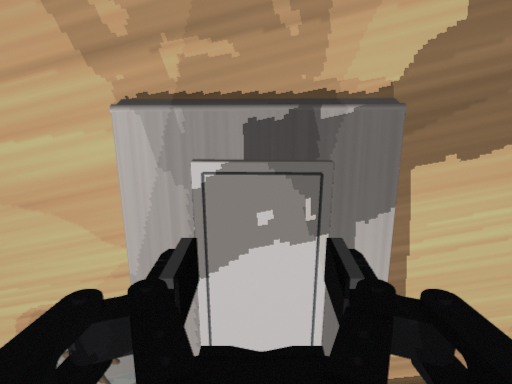

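View pics/t6c.png

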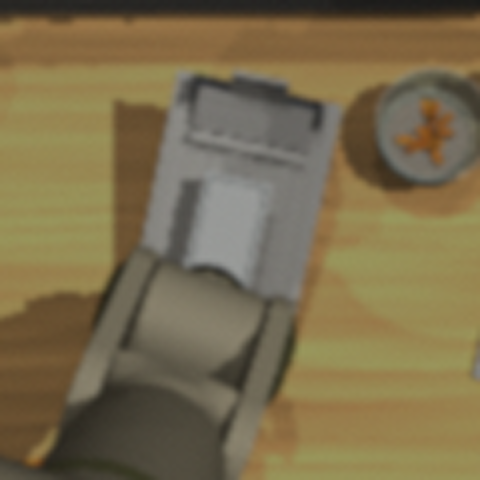

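The card sits over the middle of the board, parallel to it: in the wrist view the card spans 192–333 and the board edge 112–405. The nose is short of the lip. Now lowering.

Call:
jog_arm(rows=[0,0,0.012,-0.003,-0.003,0,0.4,0,0.001,0.01,-0.002,-0.001,0,0.4,0,0,0,0,0,0,0.4])

```text
time_s: 10.0
ee_pos: [505.2, -34.1, 46.0]
ee_rot: [2.255, 1.775, 0.292]
contact_force: [0.4, 0.2, 0.6]
opening: 57.4
```

```bash
python3 - <<'E'
from h import *
pb(-60,0,0)
E
```

```text
board xyz of TCP [-59.4  -0.2   5.7] F board [0.5 0.3 0.4]
t 10.0 pos [505.2 -34.1  46. ] delta mm [ 0.17 -0.43  5.71] rot [ 0.0037  0.0012 -0.0019] F [0.4 0.2 0.6] open 57.4
```

Call:
jog_arm(rows=[0,0,0.002,0,0,0,0.4,0,0,0.002,0.001,0,0,0.4])

```text
time_s: 10.25
ee_pos: [506.5, -34.4, 42.0]
ee_rot: [2.256, 1.776, 0.291]
contact_force: [-0.3, 0.1, -0.6]
opening: 57.7
```

Call:
jog_arm(rows=[0,0,0.001,0,0,0,0.4,0,0,0.001,0,0,0,0.4])

```text
time_s: 10.5
ee_pos: [507.3, -34.6, 40.2]
ee_rot: [2.256, 1.776, 0.291]
contact_force: [-1.1, 0.5, 0.6]
opening: 57.6
```

```bash
python3 - <<'E'
from h import *
pb(-60,0,0)
E
```

```text
board xyz of TCP [-59.5  -0.2  -0.5] F board [-0.9  0.3  0.9]
t 10.5 pos [507.3 -34.6  40.2] delta mm [ 0.19 -0.52 -0.52] rot [ 0.0028  0.0012 -0.0019] F [-1.1  0.5  0.6] open 57.6
```

Call:
jog_arm(rows=[0,0,0.001,0,0,0,0.4])

```text
time_s: 10.62
ee_pos: [507.6, -34.7, 39.2]
ee_rot: [2.256, 1.776, 0.291]
contact_force: [-0.1, -0.4, 0.5]
opening: 58.0
```

Call:
jog_arm(rows=[0,0,0.001,0,0,0,0.4])

```text
time_s: 10.75
ee_pos: [507.8, -34.7, 38.8]
ee_rot: [2.255, 1.776, 0.292]
contact_force: [-9.8, 1.3, 19.6]
opening: 57.5
```

```bash
python3 - <<'E'
from h import *
pb(-60,0,0)
E
```

```text
board xyz of TCP [-59.5  -0.1  -2. ] F board [-2.5 -1.1 21.7]
t 10.75 pos [507.8 -34.7  38.8] delta mm [ 0.13 -0.56 -1.99] rot [ 0.0034  0.0012 -0.0017] F [-9.8  1.3 19.6] open 57.5
```

```bash
python3 - <<'E'
from h import *
s=telemetry.read_state(); print('torque board',(B@s['wrist_torque']).round(2),'F',(B@s['contact_force']).round(1))
p,d=snap('scene','s7')
cv2.imwrite('pics/s7c.png',cv2.resize(p[180:270,200:320,::-1],None,fx=5,fy=5,interpolation=cv2.INTER_CUBIC))
E
```

```text
torque board [ 0.01  0.55 -0.04] F [-2.5 -1.1 21.7]
```

View pics/s7c.png

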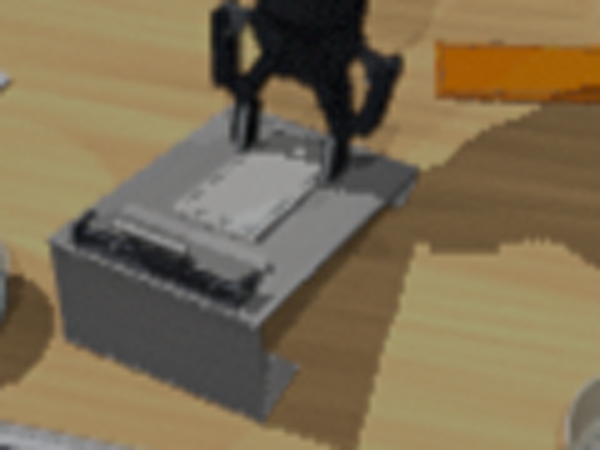

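The moment shows the contact is at the grip, and the scene view shows the card lying flat (nose at about (220,225), lip at (150,225)). I'll ease off slightly and slide up toward the lip.

Call:
jog_arm(rows=[0,0,-0.0006,0,0,0,0.4,0,0.004,-0.0001,0,0,0,0.4], force=50)

```text
time_s: 11.05
ee_pos: [511.2, -35.5, 41.0]
ee_rot: [2.255, 1.776, 0.292]
contact_force: [0.3, 0.6, 0.1]
opening: 57.1
```

```bash
python3 - <<'E'
from h import *
pb(-44,0,-1.5)
E
```

```text
board xyz of TCP [-55.4  -0.1  -1.1] F board [0.2 0.6 0. ]
t 11.05 pos [511.2 -35.5  41. ] delta mm [ 0.16 11.44  0.15] rot [ 0.0036  0.0012 -0.0017] F [0.3 0.6 0.1] open 57.1
```

Call:
jog_arm(rows=[0,0,0,0.02,0,0,0.4,0,0.005,-0.0002,0,0,0,0.4,0,0.005,-0.0002,0,0,0,0.4])

```text
time_s: 11.42
ee_pos: [521.4, -38.0, 44.7]
ee_rot: [2.269, 1.787, 0.274]
contact_force: [-0.6, -0.3, 1.0]
opening: 57.2
```

```bash
python3 - <<'E'
from h import *
pb(-44,0,-1.5)
s=telemetry.read_state(); print('torque board',(B@s['wrist_torque']).round(2))
p,d=snap('scene','s8')
cv2.imwrite('pics/s8c.png',cv2.resize(p[190:260,200:300,::-1],None,fx=7,fy=7,interpolation=cv2.INTER_CUBIC))
E
```

```text
board xyz of TCP [-44.3  -0.2  -1.2] F board [-0.1 -0.5  1.1]
t 11.43 pos [521.4 -38.   44.7] delta mm [0.18 0.34 0.27] rot [-0.0173  0.0013 -0.0017] F [-0.6 -0.3  1. ] open 57.2
torque board [ 0.04  0.14 -0.01]
```

View pics/s8c.png

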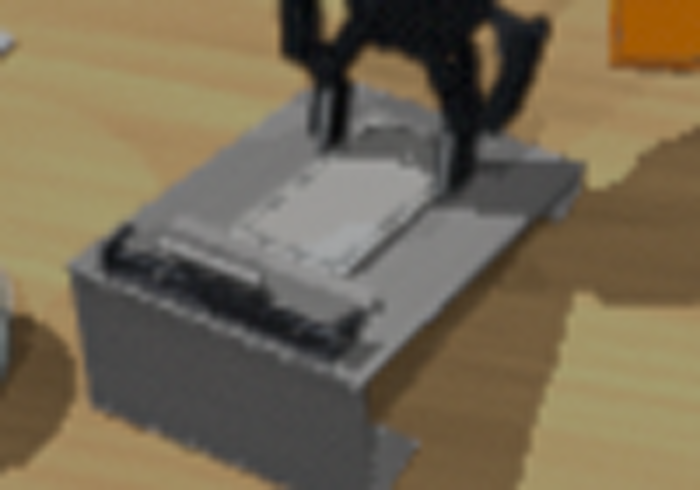

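The nose, at about (300,250) in the crop, is a few mm from the lip. Pushing in by small steps and watching the force.

Call:
jog_arm(rows=[0,0.003,-0.0001,0,0,0,0.4,0,0.003,-0.0001,0,0,0,0.4])

```text
time_s: 11.72
ee_pos: [527.7, -39.6, 47.0]
ee_rot: [2.269, 1.786, 0.275]
contact_force: [-2.8, -0.3, 0.7]
opening: 57.8
```

Call:
jog_arm(rows=[0,0.003,-0.0001,0,0,0,0.4])

```text
time_s: 11.85
ee_pos: [528.4, -39.5, 46.9]
ee_rot: [2.273, 1.79, 0.27]
contact_force: [-11.0, 1.4, -1.4]
opening: 57.6
```

Call:
jog_arm(rows=[0,0.003,-0.0001,0,0,0,0.4])

```text
time_s: 11.98
ee_pos: [528.4, -39.5, 46.7]
ee_rot: [2.278, 1.794, 0.264]
contact_force: [-15.0, -2.1, 7.1]
opening: 57.2
```

```bash
python3 - <<'E'
from h import *
pb(-8,0,-1.5)
s=telemetry.read_state(); print('torque board',(B@s['wrist_torque']).round(2))
E
```

```text
board xyz of TCP [-36.9  -0.   -1.8] F board [-10.8  -5.5  11.5]
t 11.97 pos [528.4 -39.5  46.7] delta mm [ 0.04 28.79 -1.92] rot [-0.0303  0.0007 -0.0014] F [-15.   -2.1   7.1] open 57.2
torque board [-0.6   1.83 -0.06]
```

```bash
python3 - <<'E'
from h import *
p,d=snap('scene','s9')
cv2.imwrite('pics/s9c.png',cv2.resize(p[190:260,200:300,::-1],None,fx=7,fy=7,interpolation=cv2.INTER_CUBIC))
E
```

```text
(no output)
```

View pics/s9c.png

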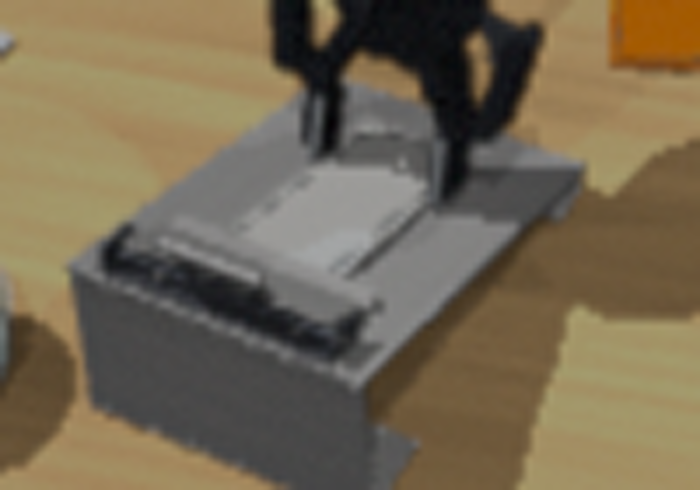

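The nose is just under the lip edge, hidden at about (330,270). The push is 11 N, within the expected 9–18 N. I'll push a little more, correct the tilt and watch for motion.

Call:
jog_arm(rows=[0,0.0045,-0.0006,-0.012,0,0,0.4], force=60)

```text
time_s: 12.15
ee_pos: [528.7, -39.5, 47.0]
ee_rot: [2.277, 1.794, 0.266]
contact_force: [-14.6, 1.2, 1.5]
opening: 57.0
```

```bash
python3 - <<'E'
from h import *
pb(-8,0,-1.5)
E
```

```text
board xyz of TCP [-36.5   0.1  -1.6] F board [-13.1  -2.3   6.3]
t 12.15 pos [528.7 -39.5  47. ] delta mm [-0.04 28.49 -1.69] rot [-0.0284  0.0003 -0.0013] F [-14.6   1.2   1.5] open 57.0
```

Call:
jog_arm(rows=[0,0.006,-0.0005,-0.015,0,0,0.4])

```text
time_s: 12.28
ee_pos: [529.6, -39.4, 47.2]
ee_rot: [2.274, 1.792, 0.27]
contact_force: [-18.7, 1.9, 4.8]
opening: 57.0
```

```bash
python3 - <<'E'
from h import *
pb(-8,0,-1.5)
p,d=snap('scene','s10')
cv2.imwrite('pics/s10c.png',cv2.resize(p[190:260,200:300,::-1],None,fx=7,fy=7,interpolation=cv2.INTER_CUBIC))
E
```

```text
board xyz of TCP [-35.7   0.3  -1.7] F board [-15.9  -2.5  10.9]
t 12.28 pos [529.6 -39.4  47.2] delta mm [-0.31 27.61 -1.58] rot [-0.025  -0.0003 -0.0011] F [-18.7   1.9   4.8] open 57.0
```

View pics/s10c.png

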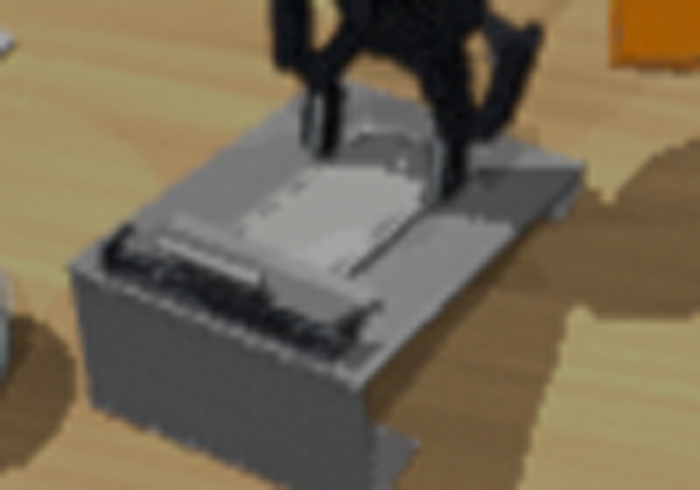

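```bash
python3 - <<'E'
from h import *
p,d=snap('wrist','w10')
q=np.load('pics/w6.npz')['p']
cv2.imwrite('pics/cmp.png',np.hstack([q[130:300,150:380,::-1],p[130:300,150:380,::-1]]).repeat(1,0))
for a in(q,p): print(a[150:175,262].mean(-1).round().astype(int))
E
```

```text
[ 71  71  72  71  71  72  72  72  71  71  66  78 106 121 123 123 122 123
 123 122 122 112  63  49  67]
[ 73  69  71  71  71  72  73  69  67  71  95 113 121 122 121 121 122 120
 122 113  76  50  60  95 121]
```

View pics/w10.png

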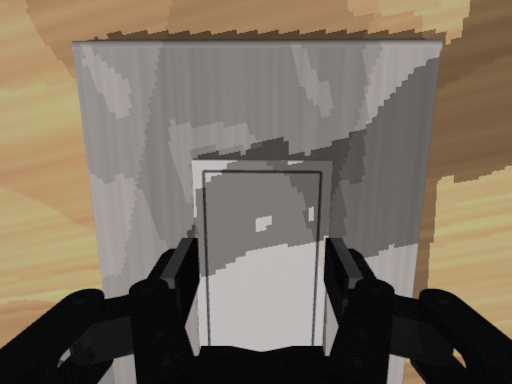

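The tail edge in the wrist view shifted only 1–2 px, which the card pivoting flat explains. So there is no slip, and the 1.2 mm of travel is real wedging. Continuing with the tips eased up.

Call:
jog_arm(rows=[0,0.006,-0.0012,-0.012,0,0,0.4])

```text
time_s: 12.5
ee_pos: [530.7, -39.3, 48.0]
ee_rot: [2.274, 1.792, 0.272]
contact_force: [-13.7, 1.4, -2.8]
opening: 56.7
```

```bash
python3 - <<'E'
from h import *
pb(-8,0,-1.5)
E
```

```text
board xyz of TCP [-34.3   0.7  -1.3] F board [-13.8  -1.8   2. ]
t 12.5 pos [530.7 -39.3  48. ] delta mm [-0.67 26.31 -1.1 ] rot [-0.0237 -0.0011 -0.001 ] F [-13.7   1.4  -2.8] open 56.7
```

Call:
jog_arm(rows=[0,0.0065,-0.0008,-0.012,0,0,0.4])

```text
time_s: 12.62
ee_pos: [532.1, -39.3, 48.3]
ee_rot: [2.274, 1.793, 0.273]
contact_force: [-13.2, 1.4, -2.6]
opening: 57.1
```

```bash
python3 - <<'E'
from h import *
pb(-8,0,-1.5)
E
```

```text
board xyz of TCP [-33.    1.   -1.5] F board [-13.2  -1.8   2. ]
t 12.62 pos [532.1 -39.3  48.3] delta mm [-1.02 24.93 -1.22] rot [-0.0237 -0.0019 -0.0009] F [-13.2   1.4  -2.6] open 57.1
```

Call:
jog_arm(rows=[-0.0005,0.0065,-0.0007,-0.01,0,0,0.4,-0.0005,0.0065,-0.0007,-0.01,0,0,0.4])

```text
time_s: 12.88
ee_pos: [532.6, -39.4, 48.4]
ee_rot: [2.279, 1.8, 0.267]
contact_force: [-22.6, 3.3, 5.9]
opening: 56.8
```

```bash
python3 - <<'E'
from h import *
pb(-8,0,-1.5)
E
```

```text
board xyz of TCP [-32.5   1.1  -1.6] F board [-19.4  -2.1  13.3]
t 12.88 pos [532.6 -39.4  48.4] delta mm [-1.08 24.43 -1.58] rot [-0.0327 -0.0039  0.0001] F [-22.6   3.3   5.9] open 56.8
```

Call:
jog_arm(rows=[-0.0005,0.0065,-0.0007,-0.01,0,0,0.4,-0.0005,0.0065,-0.0007,-0.01,0,0,0.4])

```text
time_s: 13.12
ee_pos: [532.5, -39.4, 48.4]
ee_rot: [2.286, 1.807, 0.261]
contact_force: [-21.7, 2.5, 5.8]
opening: 57.0
```

```bash
python3 - <<'E'
from h import *
pb(-8,0,-1.5)
E
```

```text
board xyz of TCP [-32.5   1.1  -1.6] F board [-18.4  -2.6  12.9]
t 13.12 pos [532.5 -39.4  48.4] delta mm [-1.1  24.47 -1.8 ] rot [-0.0426 -0.0058  0.001 ] F [-21.7   2.5   5.8] open 57.0
```

Call:
jog_arm(rows=[-0.0005,0.004,-0.0015,-0.045,-0.004,0,0.4])

```text
time_s: 13.25
ee_pos: [532.9, -39.6, 49.3]
ee_rot: [2.259, 1.785, 0.289]
contact_force: [-5.3, 1.5, -1.7]
opening: 56.7
```

```bash
python3 - <<'E'
from h import *
pb(-8,0,-1.5)
s=telemetry.read_state(); print((B@s['wrist_torque']).round(2))
snap('wrist','w11')
p,d=snap('scene','s11')
cv2.imwrite('pics/s11c.png',cv2.resize(p[190:260,200:300,::-1],None,fx=7,fy=7,interpolation=cv2.INTER_CUBIC))
E
```

```text
board xyz of TCP [-31.8   0.9  -0.9] F board [-5.7  0.2  0.3]
t 13.25 pos [532.9 -39.6  49.3] delta mm [-0.94 23.82 -0.11] rot [-0.0048 -0.0024  0.0012] F [-5.3  1.5 -1.7] open 56.7
[ 0.06  0.87 -0.05]
```

View pics/s11c.png

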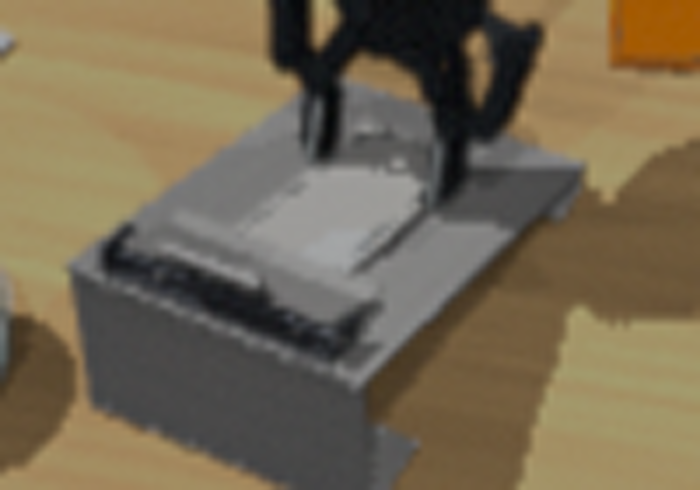

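View pics/w11.png

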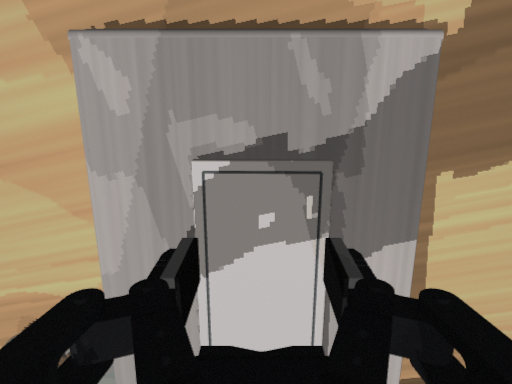

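No slip: the tail edge stays at row 161. The stall came from the tool leaning and the tips pressing on the board. I'll push again keeping the tool upright and slightly lifted.

Call:
jog_arm(rows=[-0.0005,0.006,-0.0008,-0.02,0,0,0.4])

```text
time_s: 13.48
ee_pos: [533.6, -39.7, 49.5]
ee_rot: [2.253, 1.782, 0.297]
contact_force: [-13.7, 3.5, -4.1]
opening: 56.8
```

```bash
python3 - <<'E'
from h import *
pb(-8,0,-1.5)
E
```

```text
board xyz of TCP [-31.1   1.   -0.9] F board [-14.7   0.2   1. ]
t 13.47 pos [533.6 -39.7  49.5] delta mm [-0.99 23.1   0.04] rot [ 0.0037 -0.0034  0.0017] F [-13.7   3.5  -4.1] open 56.8
```

Call:
jog_arm(rows=[-0.0005,0.006,-0.0008,-0.02,0,0,0.4])

```text
time_s: 13.6
ee_pos: [534.1, -39.8, 49.4]
ee_rot: [2.248, 1.779, 0.304]
contact_force: [-13.9, 3.5, -5.0]
opening: 56.8
```

```bash
python3 - <<'E'
from h import *
pb(-8,0,-1.5)
E
```

```text
board xyz of TCP [-30.7   1.   -1.2] F board [-15.2   0.1   0.2]
t 13.6 pos [534.1 -39.8  49.4] delta mm [-1.04 22.71 -0.05] rot [ 0.0109 -0.0045  0.0021] F [-13.9   3.5  -5. ] open 56.8
```

Call:
jog_arm(rows=[-0.0005,0.0075,-0.001,-0.008,-0.003,0,0.4])

```text
time_s: 13.72
ee_pos: [535.1, -40.0, 49.6]
ee_rot: [2.252, 1.782, 0.296]
contact_force: [-15.0, 3.0, -4.4]
opening: 56.7
```

```bash
python3 - <<'E'
from h import *
pb(-8,0,-1.5)
E
```

```text
board xyz of TCP [-29.6   1.1  -1.3] F board [-15.8  -0.5   1.1]
t 13.72 pos [535.1 -40.   49.6] delta mm [-1.12 21.6  -0.33] rot [ 0.0041 -0.0027  0.0025] F [-15.    3.   -4.4] open 56.7
```

Call:
jog_arm(rows=[-0.0005,0.0075,-0.001,-0.012,-0.003,0,0.4])

```text
time_s: 13.85
ee_pos: [535.8, -40.1, 49.6]
ee_rot: [2.254, 1.783, 0.29]
contact_force: [-20.1, 3.4, -0.4]
opening: 56.5
```

```bash
python3 - <<'E'
from h import *
pb(-8,0,-1.5)
snap('wrist','w12')
a=np.load('pics/w6.npz')['p'];b=np.load('pics/w11.npz')['p'];c=np.load('pics/w12.npz')['p']
for p in(a,b,c): print(p[155:180,262].mean(-1).round().astype(int))
E
```

```text
board xyz of TCP [-29.    1.2  -1.6] F board [-19.2  -1.3   6.6]
t 13.85 pos [535.8 -40.1  49.6] delta mm [-1.22 20.95 -0.66] rot [-0.0001 -0.0009  0.0028] F [-20.1   3.4  -0.4] open 56.5
[ 72  72  72  71  71  66  78 106 121 123 123 122 123 123 122 122 112  63
  49  67 109 123 122 123 121]
[ 70  71  71  69  66  74 103 118 122 122 122 122 122 121 122 111  62  48
  73 115 121 121 122 121 121]
[ 70  71  71  69  67  83 109 122 121 121 121 121 122 121 117  89  48  54
  84 121 121 121 121 121 122]
```

The card itself is advancing: the tail shifted only 0.5 px while the TCP went 3 mm. Continuing with a bit more lift.

Call:
jog_arm(rows=[-0.0005,0.0065,-0.0018,-0.012,-0.003,0.002,0.4])

```text
time_s: 14.02
ee_pos: [535.7, -39.9, 50.2]
ee_rot: [2.257, 1.783, 0.286]
contact_force: [-15.0, 2.4, -3.7]
opening: 57.0
```

```bash
python3 - <<'E'
from h import *
pb(-8,0,-1.5)
E
```

```text
board xyz of TCP [-28.9   1.3  -1. ] F board [-15.5  -1.1   1.6]
t 14.03 pos [535.7 -39.9  50.2] delta mm [-1.28 20.9  -0.14] rot [-0.0034  0.0011  0.0012] F [-15.    2.4  -3.7] open 57.0
```

Call:
jog_arm(rows=[-0.0005,0.007,-0.0015,-0.012,-0.003,0.002,0.4])

```text
time_s: 14.15
ee_pos: [535.8, -39.9, 50.4]
ee_rot: [2.261, 1.782, 0.28]
contact_force: [-16.4, 3.1, -5.3]
opening: 57.1
```

```bash
python3 - <<'E'
from h import *
pb(-8,0,-1.5)
E
```

```text
board xyz of TCP [-28.8   1.4  -0.8] F board [-17.5  -0.8   0.7]
t 14.15 pos [535.8 -39.9  50.4] delta mm [-1.35 20.79 -0.03] rot [-0.0075  0.003  -0.0003] F [-16.4   3.1  -5.3] open 57.1
```

Call:
jog_arm(rows=[-0.0003,0.0085,-0.0013,-0.018,0,0,0.4], force=70)

```text
time_s: 14.28
ee_pos: [537.6, -40.0, 50.9]
ee_rot: [2.259, 1.782, 0.283]
contact_force: [-13.1, 1.9, -4.2]
opening: 56.4
```

```bash
python3 - <<'E'
from h import *
pb(-8,0,-1.5)
E
```

```text
board xyz of TCP [-27.    1.6  -0.9] F board [-13.8  -1.2   0.5]
t 14.28 pos [537.6 -40.   50.9] delta mm [-1.65 18.97 -0.02] rot [-0.005   0.0019  0.0001] F [-13.1   1.9  -4.2] open 56.4
```

Call:
jog_arm(rows=[-0.0003,0.0085,-0.0013,-0.018,0,0,0.4])

```text
time_s: 14.4
ee_pos: [541.7, -40.9, 52.7]
ee_rot: [2.253, 1.778, 0.292]
contact_force: [-8.0, 2.1, -1.9]
opening: 56.4
```

```bash
python3 - <<'E'
from h import *
pb(-8,0,-1.5)
snap('wrist','w13')
c=np.load('pics/w13.npz')['p']
print(c[155:180,262].mean(-1).round().astype(int))
E
```

```text
board xyz of TCP [-22.4   1.7  -0.7] F board [-8.5  0.2  1. ]
t 14.4 pos [541.7 -40.9  52.7] delta mm [-1.75 14.42  0.49] rot [0.0038 0.0011 0.0003] F [-8.   2.1 -1.9] open 56.4
[ 71  71  71  70  64  73 101 118 122 122 121 122 122 121 121 110  58  48
  66 108 121 122 121 121 122]
```

The nose is past the lip: drag is down to 8 N and the card is held without slip. Sliding toward the stop with modest steps.

Call:
jog_arm(rows=[-0.0008,0.006,-0.0006,-0.008,0,0,0.4,-0.0008,0.006,-0.0006,-0.008,0,0,0.4])

```text
time_s: 14.7
ee_pos: [546.7, -42.9, 54.3]
ee_rot: [2.253, 1.779, 0.294]
contact_force: [-7.5, 2.3, -3.3]
opening: 56.2
```

```bash
python3 - <<'E'
from h import *
pb(-8,0,-1.5)
E
```

```text
board xyz of TCP [-16.8   1.   -1.1] F board [-8.5  0.5 -0.4]
t 14.7 pos [546.7 -42.9  54.3] delta mm [-0.97  8.79  0.23] rot [ 0.0043 -0.0004  0.0009] F [-7.5  2.3 -3.3] open 56.2
```

Call:
jog_arm(rows=[-0.0005,0.005,-0.0006,-0.005,0,0,0.4,-0.0005,0.005,-0.0006,-0.005,0,0,0.4])

```text
time_s: 14.95
ee_pos: [549.5, -43.8, 54.9]
ee_rot: [2.257, 1.784, 0.29]
contact_force: [-10.8, 3.6, 0.0]
opening: 56.2
```

Call:
jog_arm(rows=[-0.0003,0.0045,-0.0006,-0.005,0,0,0.4])

```text
time_s: 15.08
ee_pos: [550.3, -43.9, 55.2]
ee_rot: [2.26, 1.787, 0.287]
contact_force: [-12.5, 2.0, 2.0]
opening: 56.0
```

```bash
python3 - <<'E'
from h import *
pb(-8,0,-1.5)
E
```

```text
board xyz of TCP [-13.    0.8  -1.4] F board [-11.2  -0.9   6.2]
t 15.07 pos [550.3 -43.9  55.2] delta mm [-0.81  5.04 -0.11] rot [-0.0066 -0.0025  0.0019] F [-12.5   2.    2. ] open 56.0
```

Call:
jog_arm(rows=[-0.0005,0.0055,-0.0016,-0.015,0,0,0.4])

```text
time_s: 15.2
ee_pos: [552.0, -44.4, 56.6]
ee_rot: [2.255, 1.784, 0.294]
contact_force: [-6.6, 2.2, -3.8]
opening: 56.2
```

Call:
jog_arm(rows=[-0.0005,0.0055,-0.0008,-0.008,0,0,0.4])

```text
time_s: 15.32
ee_pos: [554.0, -45.1, 57.4]
ee_rot: [2.254, 1.784, 0.295]
contact_force: [-7.2, 2.9, -3.3]
opening: 56.3
```

```bash
python3 - <<'E'
from h import *
pb(-8,0,-1.5)
E
```

```text
board xyz of TCP [-8.6  0.5 -0.7] F board [-8.3  1.2 -0.5]
t 15.32 pos [554.  -45.1  57.4] delta mm [-0.53  0.64  0.74] rot [ 0.0007 -0.0039  0.0025] F [-7.2  2.9 -3.3] open 56.3
```

Call:
jog_arm(rows=[-0.0003,0.005,-0.0005,-0.006,0,0,0.4])

```text
time_s: 15.45
ee_pos: [555.9, -45.5, 57.7]
ee_rot: [2.255, 1.786, 0.294]
contact_force: [-6.9, 1.5, -2.4]
opening: 56.8
```

Call:
jog_arm(rows=[-0.0003,0.005,-0.0005,-0.006,0,0,0.4])

```text
time_s: 15.58
ee_pos: [557.6, -45.9, 58.0]
ee_rot: [2.257, 1.787, 0.293]
contact_force: [-10.2, 2.5, 0.5]
opening: 56.4
```

```bash
python3 - <<'E'
from h import *
pb(-8,0,-1.5)
E
```

```text
board xyz of TCP [-5.   0.6 -1.4] F board [-9.7  0.   4.1]
t 15.57 pos [557.6 -45.9  58. ] delta mm [-0.58 -3.04  0.16] rot [-0.0027 -0.0051  0.003 ] F [-10.2   2.5   0.5] open 56.4
```

Call:
jog_arm(rows=[-0.0003,0.005,-0.0014,-0.012,0,0,0.4])

```text
time_s: 15.7
ee_pos: [558.0, -46.0, 58.5]
ee_rot: [2.255, 1.787, 0.295]
contact_force: [-12.8, 2.1, -5.0]
opening: 56.0
```

Call:
jog_arm(rows=[-0.0003,0.005,-0.0008,-0.008,0,0,0.4])

```text
time_s: 15.82
ee_pos: [558.2, -46.0, 58.2]
ee_rot: [2.258, 1.79, 0.292]
contact_force: [-15.5, 2.3, -0.1]
opening: 56.3
```

```bash
python3 - <<'E'
from h import *
pb(-8,0,-1.5)
snap('wrist','w14')
c=np.load('pics/w14.npz')['p']
print(c[155:180,262].mean(-1).round().astype(int))
E
```

```text
board xyz of TCP [-4.3  0.6 -1.4] F board [-14.7  -1.4   5.3]
t 15.82 pos [558.2 -46.   58.2] delta mm [-0.59 -3.68  0.21] rot [-0.0051 -0.0064  0.0039] F [-15.5   2.3  -0.1] open 56.3
[ 71  71  71  70  68  85 109 121 122 122 121 122 122 122 115  88  47  53
  85 120 120 120 121 121 121]
```

The force rose to 15 N and motion stopped near the predicted place. One firmer push (about 20 N) will tell the stop from drag.

Call:
jog_arm(rows=[-0.0003,0.006,-0.0015,-0.014,0,0,0.4])

```text
time_s: 16.0
ee_pos: [558.1, -46.0, 58.3]
ee_rot: [2.258, 1.791, 0.293]
contact_force: [-16.3, 0.3, -6.2]
opening: 56.1
```

Call:
jog_arm(rows=[-0.0003,0.007,-0.0012,-0.012,0,0,0.4])

```text
time_s: 16.12
ee_pos: [558.2, -46.0, 58.2]
ee_rot: [2.26, 1.795, 0.29]
contact_force: [-21.6, 1.9, 0.1]
opening: 56.2
```

```bash
python3 - <<'E'
from h import *
pb(-8,0,-1.5)
snap('wrist','w15')
c=np.load('pics/w15.npz')['p']
print(c[155:180,262].mean(-1).round().astype(int))
p,d=snap('top','t15')
cv2.imwrite('pics/t15c.png',cv2.resize(p[110:230,210:330,::-1],None,fx=4,fy=4,interpolation=cv2.INTER_CUBIC))
p,d=snap('scene','s15')
cv2.imwrite('pics/s15c.png',cv2.resize(p[190:260,200:300,::-1],None,fx=7,fy=7,interpolation=cv2.INTER_CUBIC))
E
```

```text
board xyz of TCP [-4.3  0.6 -1.4] F board [-20.1  -3.2   7.4]
t 16.12 pos [558.2 -46.   58.2] delta mm [-0.59 -3.74  0.21] rot [-0.0099 -0.0079  0.0048] F [-21.6   1.9   0.1] open 56.2
[ 71  70  70  66  70  95 112 121 122 121 120 119 121 121 112  72  49  59
  95 121 121 121 120 122 121]
```

View pics/s15c.png

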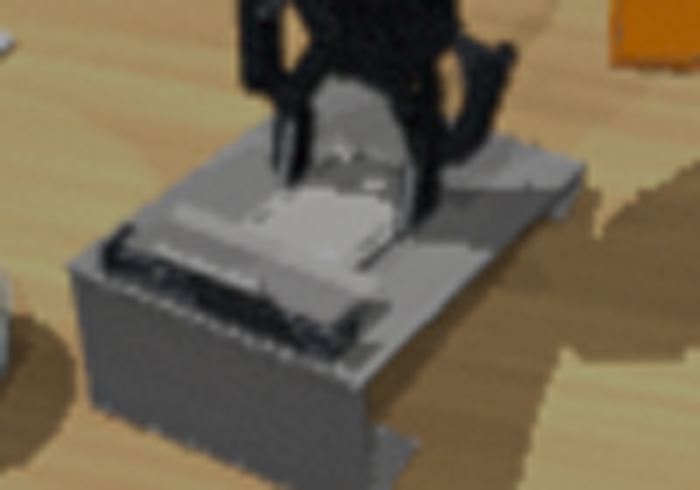

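View pics/w15.png

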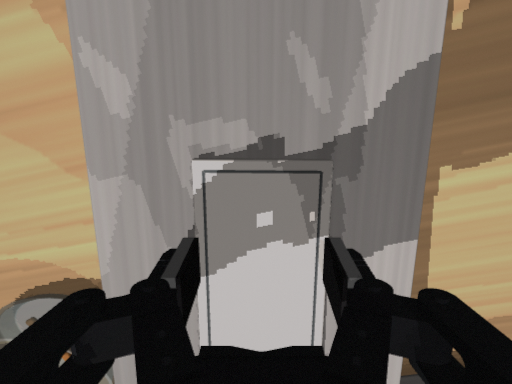

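The clip is clearly raised and the card meets a hard stop: 20 N with no motion. I'll check where the card's tail lies (it should be at board x ≈ −48).

```bash
python3 - <<'E'
from h import *
z=np.load('pics/w15.npz');p=z['p'];d=z['d'];E=z['E']
for u in (205,262,320):
    for v in (158,160,162,165,170,200):
        print(u,v,p[v,u].mean().round(),d[v,u].round(1),(B@(world('wrist',float(u),float(v),float(d[v,u]),E)-C)).round(1))
E
```

```text
205 158 63.0 143.0 [-47.9 -24.5   2.1]
205 160 152.0 139.3 [-47.6 -24.    5.9]
205 162 187.0 138.5 [-47.  -23.8   6.9]
205 165 187.0 138.8 [-45.7 -23.9   7. ]
205 170 106.0 139.4 [-43.5 -24.    6.8]
205 200 65.0 143.2 [-30.3 -24.5   6.3]
262 158 66.0 143.6 [-48.    0.1   1.6]
262 160 95.0 139.5 [-47.8   0.    6. ]
262 162 121.0 139.9 [-46.9   0.    5.8]
262 165 120.0 140.1 [-45.6   0.    5.9]
262 170 72.0 139.6 [-43.6   0.    6.9]
262 200 120.0 144.3 [-30.1   0.1   5.5]
320 158 68.0 144.0 [-48.   25.3   1.4]
320 160 76.0 141.2 [-47.6  24.7   4.5]
320 162 98.0 140.0 [-47.   24.5   5.9]
320 165 98.0 139.4 [-45.9  24.4   6.8]
320 170 88.0 140.4 [-43.6  24.6   6.3]
320 200 42.0 143.2 [-30.6  25.2   6.7]
```

The tail is at board x −47.8, centred at y ≈ 0 and square, so the card is home. I'll relax the push, open and back straight off.

Call:
jog_arm(rows=[0,0.001,-0.0002,0,0,0,0.4,0,0.0005,0,0,0,0,0.35,0,0,0,0,0,0,0.25,0,0,0,0,0,0,0.15,0,0,0,0,0,0,0.1], force=20)

```text
time_s: 16.9
ee_pos: [559.3, -46.3, 58.7]
ee_rot: [2.261, 1.795, 0.289]
contact_force: [-0.2, -0.5, -0.4]
opening: 76.4
```

```bash
python3 - <<'E'
from h import *
pb(-8,0,-1.5)
snap('wrist','w16')
E
```

```text
board xyz of TCP [-3.   0.5 -1.4] F board [-0.2 -0.5 -0.4]
t 16.9 pos [559.3 -46.3  58.7] delta mm [-0.51 -4.99  0.28] rot [-0.0107 -0.0078  0.0048] F [-0.2 -0.5 -0.4] open 76.4
```

View pics/w16.png

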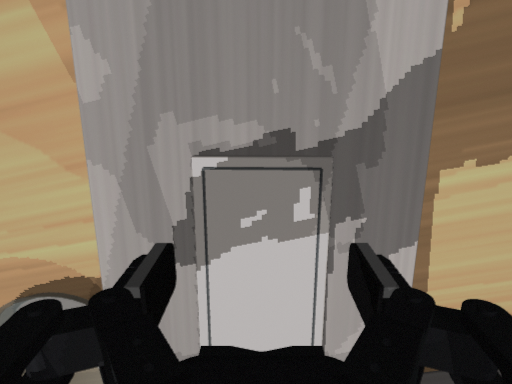

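The fingers are clear on both sides (pads at x=172 and 350, card 192–332). Retracting along the tool axis.

Call:
jog_arm(rows=[0,-0.001,-0.01,0,0,0,0.1,0,-0.005,-0.03,0,0,0,0.1,0,-0.01,-0.05,0,0,0,0.1,0,-0.02,-0.05,0,0,0,0.1,0,-0.03,-0.04,0,0,0,0.1,0,0,0,0,0,0,0.1])

```text
time_s: 17.7
ee_pos: [440.2, -19.6, 217.1]
ee_rot: [2.258, 1.793, 0.292]
contact_force: [1.3, -0.0, -0.9]
opening: 76.8
```

```bash
python3 - <<'E'
from h import *
pb(-8,0,150)
p,d=snap('wrist','w17')
E=np.load('pics/w17.npz')['E']
for r in trace('long_card','wrist')[:2]:
    m=r['pixels']; v,u=np.nonzero(m&(d>0)); W=(world('wrist',u.astype(float),v.astype(float),d[v,u],E)-C)@B.T
    (a,b),(w,h),an=cv2.minAreaRect(W[:,:2].astype(np.float32))
    A=np.c_[W[:,:2],np.ones(len(W))];c,*_=np.linalg.lstsq(A,W[:,2],rcond=None)
    print(round(r['score'],2),m.sum(),(round(a,1),round(b,1)),round(w,1),round(h,1),round(an,1),'xmin',np.percentile(W[:,0],[0.5,2]).round(1),'tilt',c.round(4),'z',np.median(W[:,2]).round(1))
p,d=snap('top','t17')
cv2.imwrite('pics/t17c.png',cv2.resize(p[110:230,210:330,::-1],None,fx=4,fy=4,interpolation=cv2.INTER_CUBIC))
E
```

```text
board xyz of TCP [-63.6  -1.2 189.3] F board [ 0.9  0.3 -1.3]
t 17.7 pos [440.2 -19.6 217.1] delta mm [ 0.66 56.84 37.41] rot [-0.0068 -0.0073  0.0049] F [ 1.3 -0.  -0.9] open 76.8
0.69 136 (-214.2, 54.3) 6.0 18.2 0.5 xmin [-217.2 -216.9] tilt [-5.11100e-01 -7.65000e-02 -8.78056e+01] z 18.4
```

View pics/t17c.png

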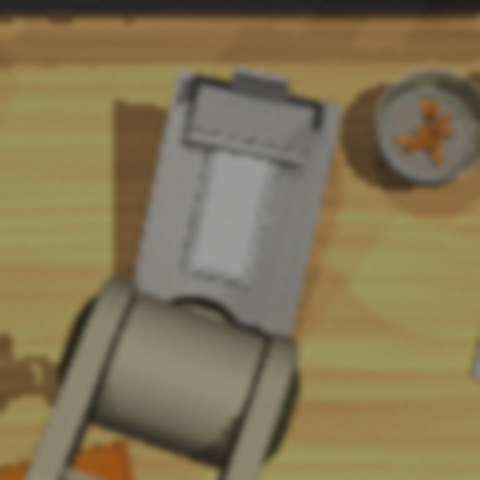

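View pics/w17.png

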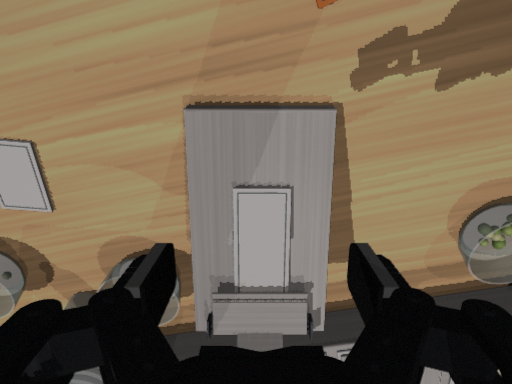

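The card lies on the board under the raised clip, with its tail at (263,187) in the wrist view. A last numeric check of tail position, squareness and flatness.

```bash
python3 - <<'E'
from h import *
z=np.load('pics/w17.npz');p=z['p'];d=z['d'];E=z['E']
g=p.mean(-1)
v,u=np.mgrid[170:300,215:310]; W=(world('wrist',u.astype(float),v.astype(float),d[170:300,215:310],E)-C)@B.T
m=(g[170:300,215:310]>0)&(W[...,2]>0)
bright=(p[170:300,215:310].min(-1)>125)
# tail edge per column & side edges per row via gradient on intensity
t=[]
for c in range(240,288,6):
    col=g[178:196,c]; i=np.argmax(np.diff(col)); r=178+i+.5
    t.append((world('wrist',float(c),r,float(d[192,c]),E)-C)@B.T)
t=np.array(t);f=np.polyfit(t[:,1],t[:,0],1);print('tail x',t[:,0].round(1),'slope',f[0].round(3))
L=[];Rr=[]
for r in range(195,285,6):
    row=g[r,220:245]; i=220+np.argmax(np.diff(row))+.5; L.append((world('wrist',i,float(r),float(d[r,262]),E)-C)@B.T)
    row=g[r,280:305]; i=280+np.argmin(np.diff(row))+.5; Rr.append((world('wrist',i,float(r),float(d[r,262]),E)-C)@B.T)
L=np.array(L);Rr=np.array(Rr)
for e in(L,Rr): print('side y med',np.median(e[:,1]).round(1),'slope',np.polyfit(e[:,0],e[:,1],1)[0].round(3))
P=((world('wrist',u.astype(float),v.astype(float),d[170:300,215:310],E)-C)@B.T)[25:110,28:68].reshape(-1,3)
q=((world('wrist',*[a.astype(float) for a in np.mgrid[120:330,195:228][::-1]],d[120:330,195:228],E)-C)@B.T).reshape(-1,3);q=q[(q[:,0]<60)]
for k in(P,q):
    c,*_=np.linalg.lstsq(np.c_[k[:,:2],np.ones(len(k))],k[:,2],rcond=None);print('plane',c.round(3),'z',np.median(k[:,2]).round(1))
E
```

```text
tail x [-41.9 -41.5 -41.8 -41.8 -47.1 -47.1 -46.6 -46.9] slope -0.158
side y med -24.2 slope -0.001
side y med 29.5 slope 0.006
plane [-0.295 -0.042  8.612] z 4.9
plane [-3.5000e-02  7.0400e-01  3.7675e+01] z -0.1
```

```bash
python3 - <<'E'
from h import *
p,d=snap('wrist','w18');E=np.load('pics/w18.npz')['E']
for r in range(180,305,8):
    o=[]
    for a,b in((245,282),(198,225),(300,325)):
        u=np.arange(a,b).astype(float); W=(world('wrist',u,np.full(len(u),float(r)),d[r,a:b],E)-C)@B.T; o.append(np.median(W,0).round(1).tolist())
    print(r,o)
E
```

```text
180 [[-56.4, 1.1, 0.6], [-56.2, -51.8, 0.4], [-56.6, 51.3, 0.8]]
188 [[-48.0, 1.2, 0.4], [-47.8, -52.2, 0.4], [-48.2, 51.6, 0.9]]
196 [[-40.9, 1.2, 5.7], [-39.4, -52.4, 0.7], [-39.7, 52.0, 0.9]]
204 [[-32.4, 1.2, 5.8], [-30.7, -52.6, 0.7], [-31.0, 52.4, 0.5]]
212 [[-23.7, 1.3, 5.5], [-22.1, -52.9, 0.9], [-22.3, 52.5, 0.9]]
220 [[-15.2, 1.3, 5.8], [-13.3, -53.5, 0.7], [-13.5, 53.0, 0.6]]
228 [[-6.3, 1.4, 5.7], [-4.3, -53.5, 0.7], [-4.6, 53.6, 0.7]]
236 [[2.6, 1.4, 5.7], [4.7, -53.8, 0.7], [4.5, 53.7, 0.6]]
244 [[11.6, 1.5, 5.6], [13.8, -54.3, 0.7], [13.6, 54.3, 0.7]]
252 [[20.8, 1.5, 5.4], [23.2, -54.6, 0.4], [23.0, 54.6, 0.5]]
260 [[30.0, 1.6, 5.6], [32.6, -54.9, 0.5], [32.4, 55.2, 0.5]]
268 [[39.3, 1.7, 5.9], [42.0, -55.3, 0.6], [42.0, 54.3, 0.5]]
276 [[48.9, 1.7, 5.5], [51.8, -55.5, 0.3], [51.5, 55.8, 0.7]]
284 [[58.4, 1.8, 5.7], [61.3, -55.8, 0.7], [61.4, 56.2, 0.5]]
292 [[68.3, 1.8, 5.5], [71.4, -56.0, 0.4], [71.1, 56.7, 0.8]]
300 [[75.6, 1.8, 9.6], [80.7, -55.3, 1.4], [81.0, 57.0, 1.0]]
```

The card is flat, 5.0 mm above the board over its whole length. The tail is at about −48, and the sides are parallel to the board. Handing in.

```bash
python3 - <<'E'
from h import *
print(arm.hand_in())
E
```

```text
the job is handed in; nothing more can be done
None
```

The long white card is under the clip, fully home against the stop and released, and I handed the job in at about 18 s on the robot's clock. The hand-in gives no verdict.

**What I did**
- I gripped the card by its long edges behind its centre, laid it nose-down on the board and slid it up.
- At the lip it took up to about 20 N at the wrist (limit 40 N), slightly over the expected 9–18 N. It stalled there for a few steps because the tool leaned and the fingertips pressed on the board, so I lifted slightly and went on.
- Drag along the clip was about 8 N, then the card met a firm stop at about 20 N with no further motion.
- I then relaxed the push, opened the fingers and backed off without touching the clip.

**Last checks after release**
- **Position:** the trailing end is at board x −47 to −48 mm (ideal −48) and the card is 1–3 mm off the middle.
- **Square:** the sides are within about 0.006 rad of the board.
- **Flat:** the card's top lies a steady 5 mm above the board along its whole visible length.
- **Clip:** it is visibly raised on the card, but I could not read its opening directly.

**Checks that failed or disagreed**
- The trained network did not find the card in the final wrist picture.
- One tail-edge fit was spoiled by the card's printed border, and one plane fit came out implausible. I used the depth profile instead, and it agreed with the other measurements.
- I did not re-measure the bowls, bottle, mill, spoon or other card, but the arm made no contact away from the long card, the table and the stand.

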